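# Fresh punching pad from the spring-lift dispenser

### The job

Take only the top green punching pad out of the spring-lift dispenser, so that the next one rises into its place, and set it down flat in the middle of the round tree-slice work block without dropping it. Leave the tree slice and the used white pad where they are.

Things in the scene. Friction and masses are not known exactly. Their poses are not given: they have to be found in the camera images.
- top_pad: Top one of four like green plastic pads (white line round the edge) stacked in the dispenser: 90 mm long (x), 50 wide (y), 18 thick (z, up), about 80 g. Origin: centre of its underside, about 84 mm above the bench at the start (top face about 102). The next pad begins 18 mm below the top face: pinch it across the 50 mm width, no deeper than 14 mm. The middle 57 mm of both long sides is open for fingers from top to bottom.
- slice: Round slice of tree trunk, pale wood with growth rings and dark bark, 180 to 190 mm across and 35 mm high, loose on the bench, about 650 g. Origin at the centre of its underside; its flat top is 35 mm above that. z is up.
- used_pad: A used white pad with black punch marks lying loose on the bench, same size as the green ones (90 x 50 x 18 mm). Origin at the centre of its underside, x along its length, z up. Not needed.
- lift (a joint): Height (m, up) of the sprung platform under the stack: 0 (+-4 mm) with four pads, 0.018 with three, 0.036 with two; it rises by itself within 1 s. Soft spring (44 N/m), sinks if pressed. Dispenser, fixed, turned as the pads: base 124 x 84 x 8 mm and 4 aluminium corner angles, tops 92 mm above the bench, 2 mm play round the stack, 5 mm out from it, 15 mm along its long sides.
Not all that is in view belongs to the job. Leave any blue or orange look-alike of the top_pad alone.

How it is judged:
At the end, for the whole second after the job is handed in: The top green pad lies flat (within about 6 degrees) and still on top of the tree slice, its centre within 25 mm of the slice's centre, and the other three pads remain in the dispenser, risen by one pad (lift reads 0.012 to 0.025) (horizontal distance between top_pad and slice below 0.025 m and z of top_pad in the frame of slice between 0.031 and 0.04 m and angle between top_pad's own z axis and vertical below 0.1 rad and linear speed of top_pad below 0.02 m/s and value of joint lift between 0.012 and 0.025 m); the robot touches nothing.
It fails at once if the pad is dropped onto the slice from more than 25 mm (contact force between top_pad and anything else below 0.005 N and horizontal distance between top_pad and slice below 0.1 m and z of top_pad in the frame of slice above 0.06 m).
It fails at once if the used white pad is moved by more than 20 mm (distance of used_pad from where it was at the start of the episode above 0.02 m).
It fails at once if the tree slice is moved by more than 30 mm (distance of slice from where it was at the start of the episode above 0.03 m).
It also fails if it takes over 43 s, if anything falls off the work surface, if the arm or the gripper's body presses on something with over 40 N, if the wrist force passes 120 N, or if a joint passes its speed limit or range.

### The arm

A 6-joint arm with a two-finger parallel gripper is mounted at the origin on the work surface. World frame = base frame: x ahead of the robot, y to its left, z up, the work surface at z = 0. Lengths are in m, angles in rad, forces in N, time in s.
With the tool pointing down it reaches from about 0.325 to 0.75 m from the base axis. Payload 7.6 kg.
Tool frame: the origin (TCP) lies at the very end of the fingers, on their centre line; the grasp point (between the pads) lies 19 mm behind it; y points along the fingers, z is the direction in which the jaws open and shut, and the axes are right-handed (so a half turn about y gives the same grasp; the last joint's range is limited). The gripper opens to 85 mm and grips with 20 to 120 N. Pads are 22 mm wide; open, the fingers measure 114 mm over their backs; the gripper's body (76 mm by 85 mm) begins 54 mm behind the grasp point. The pads swing forward as they close: fully open they stand 13 mm farther back than shut.
Start: joints at [-1.205, 0.052, 1.401, -0, 1.689, -0.07], TCP at [0.222, -0.476, 0.231] pointing down, gripper open.
Joint ranges: [-2.9, 2.9], [-0.91, 2.17], [0.12, 2.37], [-1.06, 4.2], [0.26, 2.73], [-2.93, 2.93]. Speed limits (rad/s): [2.57, 2.57, 3.01, 3.14, 3.14, 3.14].

### API

Orientations are given as a unit quaternion [w, x, y, z].
In Python, from plant import sensors, read_camera, robot, silhouettes gives the robot as it stands.
- The arm moves only by the tool apply_moves, never from a script. Its argument "rows" is a list of rows, each a list of 7 numbers: the gripper command: -1 is shut, 1 is fully open, values between are in proportion, then the shift along the tool's x, y, z in m, then the turn, a rotation vector about the tool's x, y, z in degrees. A call has 1 to 12 rows; each row shifts and turns the commanded pose from where the row before left it, along the tool's axes as they then stand; what a row does not reach is not made up. A row lasts 1/10 s, in which the tool goes at most 50 mm and 8.59 degrees, less where a joint would pass 70% of its speed; a pose out of reach is approached as far as the arm can. A call with a gripper value outside its range is refused whole. The fingers move at their own pace and stop on an object; "force" is the grip in N (left out, the last holds). Time passes only in rows, so rows that do not move let the fingers close. It gives the time, the measured TCP pose, the force and the opening at its end, in the units of the state.
- sensors.sense(): the state, without advancing time (a new reading comes with each control period).
- read_camera(name): name is "side" or "top"; returns a dict with "frame" (480x640x3 uint8, red, green, blue), "camera_matrix" (3x3 intrinsics, pixels), "k1" (the pictures are not rectified: a ray, as slopes to the right and down, at radius r is drawn at 1 + k1 r^2 times it, then the intrinsics apply), "xyz" and "attitude" of the camera in the world. Camera axes: x right, y down, z forward; pixel columns grow to the right and rows downward; lengths in m; the calibration is good to about 2 mm. A picture is of the moment at which its call begins. There is no depth.
- robot.sign_off(): hands the job in, once; it reports no verdict.
Trained networks look in a picture, given as the dict that the camera call returned (one of the last four; its "shot" number tells which), for a name from the list of things; names that differ only in an ending like _2 or _b are one class to them, and where a whole thing is asked for, a point or a joint stands for the part that bears it (a point fixed in the world has none). Each returns a list of dicts, best first, with "conf" (0 to 1); they miss things now and then, are a little off and sometimes report something else, mostly with a low value. They report only what shows in the picture. A call takes as long as a camera call. They do not tell look-alikes from the thing itself.
- silhouettes(picture, query): "pixels" (480x640 bool, what is visible of it) and "box" ([left, top, width, height] in pixels, round what is visible of it).
The state is a dict: "t": time; "q": joint angles; "dq": joint speeds; "effort": joint torques, N m; "tool_pos": TCP position; "orientation": TCP orientation; "wrist_force": force on the tool from outside, world axes, zero at the start; "wrist_torque": the same for the moment, N m; "gripper_width": finger opening in m.
Only numpy, scipy, OpenCV 4.12 (cv2) and the standard library are available. Lean on these libraries where they do the work, as an engineer would, in place of code of your own. Each camera call takes 0.05 s, during which the arm holds its last target.

## Working session

There is one attempt and no reset: what is moved stays moved. The work goes in short steps, Python scripts to look and compute and a tool call to move; the robot and the scene stay as the last step left them, time stands still between calls to the robot, and variables do not carry over. Pictures are saved under pics/ and viewed, and the job is handed in when it is done.

Besides the shell and the picture viewer there is one more tool, called as a command line: name --pt "numbers of a row" for each row, then --argument value for the rest. apply_moves: Moves the arm, as the interface text tells. Its arguments: {"type":"object","properties":{"rows":{"type":"array","items":{"type":"array","items":{"type":"number"}}},"force":{"type":"number"}},"required":["rows"]}

```bash
mkdir -p pics; python3 - <<'E'
from plant import sensors, read_camera, robot, silhouettes
import cv2,pickle
s=sensors.sense();print(s)
d={}
for n in ("side","top"):
    p=read_camera(n)
    print(n,p["camera_matrix"],p["k1"],p["xyz"],p["attitude"],p["shot"])
    cv2.imwrite(f"pics/{n}0.png",p["frame"][:,:,::-1])
    for q in ("top_pad","slice","used_pad","lift"):
        r=silhouettes(p,q)
        print(q,[(round(x["conf"],2),x["box"]) for x in r])
        d[n,q]=r
    d[n]=p
pickle.dump(d,open("d0.pkl","wb"))
print(sensors.sense()["t"])
E
```

```text
{'t': 0.0, 'q': array([-1.20528750e+00,  5.27945457e-02,  1.40175664e+00, -7.33798680e-06,
        1.68859208e+00, -7.02640015e-02]), 'dq': array([-2.08363326e-04, -2.01714137e-05,  1.84189941e-03, -1.05464131e-03,
        2.09239832e-04,  6.13809376e-04]), 'effort': array([-2.87140565e-04, -3.81666291e+01, -3.60185874e+01, -3.56327678e-05,
        6.21211657e-03,  8.94091500e-06]), 'tool_pos': array([ 0.22153348, -0.47562895,  0.23047841]), 'orientation': array([ 0.15276927, -0.15293564,  0.69093006, -0.68984629]), 'wrist_force': array([ 0.41467745, -0.40437459, -0.26397183]), 'wrist_torque': array([0.02642641, 0.02318824, 0.01963625]), 'gripper_width': 0.08521640322887035}
side [[522.23204695   0.         317.51457382]
 [  0.         522.23204695 242.38597113]
 [  0.           0.           1.        ]] -0.11653950594230154 [ 0.44643551 -0.69882931  0.67887462] [-0.42386329  0.90183687 -0.07335505  0.04061048] 1
top_pad [(0.97, [167.5, 240.0, 46.4, 36.7]), (0.87, [317.8, 220.3, 52.4, 27.5]), (0.85, [227.5, 190.6, 47.6, 25.4]), (0.66, [240.7, 198.9, 55.0, 31.4])]
slice [(0.95, [270.9, 308.6, 119.8, 110.2])]
used_pad [(0.89, [391.9, 250.5, 54.1, 34.7])]
lift []
top [[485.56491922   0.         319.8831993 ]
 [  0.         485.56491922 244.90915281]
 [  0.           0.           1.        ]] 0.014865139693818422 [ 0.42399692 -0.00582574  0.99890313] [-0.05632852  0.70829914 -0.70048598  0.06677436] 2
top_pad [(0.81, [240.4, 349.7, 43.7, 51.8]), (0.73, [162.2, 282.3, 49.2, 46.0]), (0.67, [236.2, 264.0, 42.2, 56.8]), (0.64, [236.9, 196.5, 33.6, 44.8]), (0.61, [348.5, 337.0, 34.4, 52.0])]
slice [(0.62, [359.8, 218.5, 99.6, 91.6])]
used_pad [(0.83, [299.5, 143.1, 27.7, 48.3])]
lift []
0.5
```

View pics/side0.png

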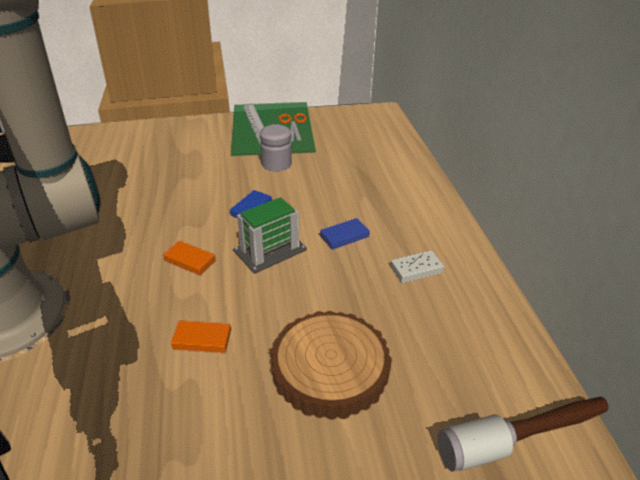

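View pics/top0.png

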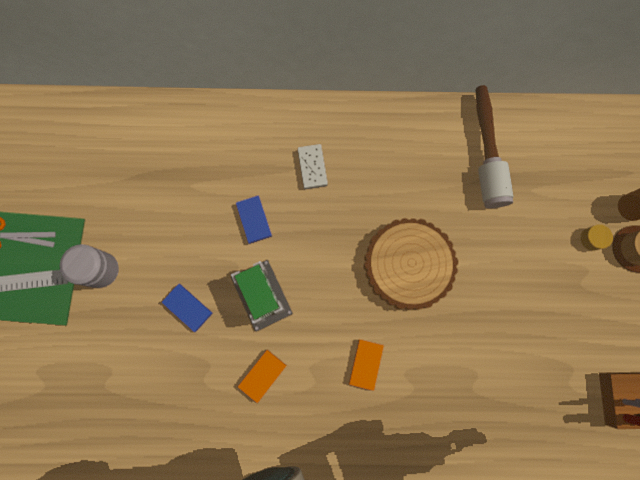

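Side view: the dispenser with the green stack is near (270,230), the slice near (330,360). In the top view they are near (259,295) and (411,263). The blue and orange pads are look-alikes. I'll measure next.

```bash
cat > h.py <<'E'
import numpy as np,cv2
from scipy.spatial.transform import Rotation as R
def Rc(p):
    a=p["attitude"]; return R.from_quat([a[1],a[2],a[3],a[0]]).as_matrix()
def rays(p,uv):
    uv=np.asarray(uv,float).reshape(-1,1,2)
    n=cv2.undistortPoints(uv,p["camera_matrix"],np.array([p["k1"],0,0,0,0]))[:,0]
    return np.c_[n,np.ones(len(n))]@Rc(p).T
def plane(p,uv,z):
    r=rays(p,uv); return (p["xyz"]+r*((z-p["xyz"][2])/r[:,2])[:,None])[:,:2]
def proj(p,X):
    c=(np.asarray(X,float).reshape(-1,3)-p["xyz"])@Rc(p); n=c[:,:2]/c[:,2:]
    r2=(n**2).sum(1,keepdims=True); n=n*(1+p["k1"]*r2)
    K=p["camera_matrix"]; return n*[K[0,0],K[1,1]]+[K[0,2],K[1,2]]
def tri(p1,u1,p2,u2):
    a=rays(p1,u1)[0];b=rays(p2,u2)[0]
    A=np.c_[a,-b];s=np.linalg.lstsq(A,p2["xyz"]-p1["xyz"],rcond=None)[0]
    x=p1["xyz"]+a*s[0];y=p2["xyz"]+b*s[1];return (x+y)/2,np.linalg.norm(x-y)
E
python3 - <<'E'
from h import *
import pickle
d=pickle.load(open("d0.pkl","rb"))
t,s=d["top"],d["side"]
for n,p,(x,y,w,h) in (("side",s,(220,180,100,100)),("top",t,(215,245,100,100))):
    f=cv2.resize(p["frame"][y:y+h,x:x+w],None,fx=6,fy=6,interpolation=cv2.INTER_CUBIC)
    cv2.imwrite(f"pics/crop_{n}.png",f[:,:,::-1])
# green mask
f=t["frame"].astype(int);m=(f[:,:,1]>f[:,:,0]+30)&(f[:,:,1]>f[:,:,2]+25)
k=np.zeros_like(m);k[250:340,225:300]=1;m&=k
ys,xs=np.nonzero(m);print(len(xs))
for z in(.102,):
    P=plane(t,np.c_[xs,ys],z).astype(np.float32); print(cv2.minAreaRect(P*1000),P.mean(0))
S=d["top","slice"][0]["pixels"];ys,xs=np.nonzero(S);P=plane(t,np.c_[xs,ys],.035)*1000;print("slice top",P.min(0),P.max(0),cv2.minEnclosingCircle(P.astype(np.float32)))
S=d["side","slice"][0]["pixels"];ys,xs=np.nonzero(S);P=plane(s,np.c_[xs,ys],.035)*1000;print("slice side",P.min(0),P.max(0))
E
```

```text
1294
((494.19976806640625, 97.89971160888672), (88.96990966796875, 50.09523010253906), 25.8419189453125) [0.49371323 0.0981214 ]
slice top [ 467.49074183 -297.51205614] [ 651.75004789 -106.05446193] ((558.5038452148438, -201.75582885742188), 96.27811431884766)
slice side [ 464.3142824  -316.22132666] [ 650.21244178 -110.15345917]
```

View pics/crop_side.png

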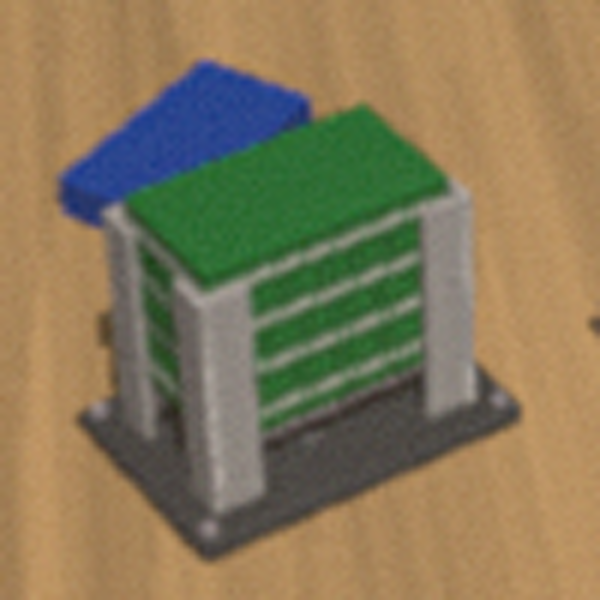

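View pics/crop_top.png

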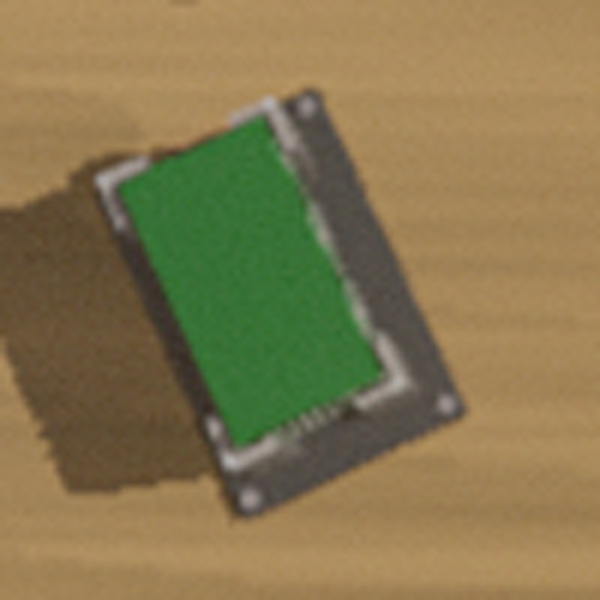

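```bash
python3 - <<'E'
from h import *
import pickle
from scipy.optimize import least_squares
d=pickle.load(open("d0.pkl","rb"))
t,s=d["top"],d["side"]
c=lambda a,o:(np.array(a)+.5)/6-.5+o
T=c([(118,185),(270,115),(385,375),(235,445)],(215,245));S=c([(365,105),(450,185),(207,280),(130,205)],(220,180))
Q=[]
for a,b in zip(T,S):
    x,e=tri(t,a,s,b);Q.append(x);print((x*1000).round(1),round(e*1000,1))
Q=np.array(Q);print(Q.mean(0))
o=np.array([(45,25),(45,-25),(-45,-25),(-45,25)])/1000
def M(v):
    cs,sn=np.cos(v[3]),np.sin(v[3]);return np.c_[o@np.array([[cs,sn],[-sn,cs]])+v[:2],np.full(4,v[2])]
f=lambda v:np.r_[(proj(t,M(v))-T).ravel(),(proj(s,M(v))-S).ravel()]
r=least_squares(f,[.494,.098,.1,.45]);print(r.x,np.degrees(r.x[3]),np.abs(r.fun).max())
# slice: fit rim ellipse; ring centre by hough-free triangulation of circle centre
def E(p,b):
    ys,xs=np.nonzero(d[b,"slice"][0]["pixels"]);return np.c_[xs,ys]
# slice: model silhouette cylinder fit (x,y,r,h)
a=np.linspace(0,2*np.pi,90)
def hull(v,p):
    X=np.array([[v[0]+v[2]*np.cos(k),v[1]+v[2]*np.sin(k),z] for z in(0,v[3]) for k in a])
    m=np.zeros((480,640),np.uint8);cv2.fillConvexPoly(m,cv2.convexHull((proj(p,X)*16).round().astype(np.int32)),1,shift=4);return m
from scipy.optimize import minimize
ms=[(p,d[n,"slice"][0]["pixels"]) for n,p in(("top",t),("side",s))]
g=lambda v:sum((hull(v,p).astype(bool)^m).sum() for p,m in ms)
r=minimize(g,[.558,-.203,.093,.035],method="Nelder-Mead",options=dict(initial_simplex=np.array([[.558,-.203,.093,.035]]+[[.558+.006*(i==0),-.203+.006*(i==1),.093+.004*(i==2),.035+.006*(i==3)] for i in range(4)])))
print(r.x,r.fun,[m.sum() for _,m in ms])
for n,p,m in(("top",t,ms[0][1]),("side",s,ms[1][1])):
    im=p["frame"].copy();cs,_=cv2.findContours(hull(r.x,p),0,1);cv2.drawContours(im,cs,-1,(0,255,255),1)
    uv=proj(p,[r.x[0],r.x[1],.035])[0];cv2.circle(im,tuple(uv.round().astype(int).tolist()),2,(255,0,0),-1)
    cv2.imwrite(f"pics/fit_{n}.png",cv2.resize(im[190:430,250:480],None,fx=2,fy=2)[:,:,::-1])
a=cv2.hconcat([cv2.resize(cv2.imread(f"pics/fit_{n}.png"),(400,417)) for n in("top","side")]);cv2.imwrite("pics/fit.png",a)
E
```

```text
[522.3 140.1  98.2] 1.7
[544.4  94.   96.9] 2.6
[464.8  56.2  97.4] 1.8
[443.5 101.7  94.8] 1.2
[0.49376609 0.09796259 0.09683055]
[0.49386408 0.09806504 0.09665556 0.45452013] 26.04208510107705 1.0309378438916497
[ 0.55875331 -0.20246837  0.09143544  0.03292518] 541.0 [np.int64(6710), np.int64(10301)]
```

View pics/fit.png

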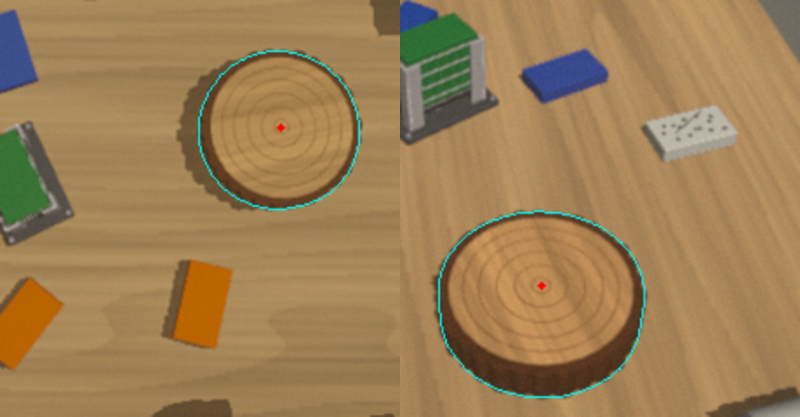

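```bash
cat > g.py <<'E'
from h import *
from plant import sensors
def tool():
    s=sensors.sense();q=s["orientation"];return s,R.from_quat([q[1],q[2],q[3],q[0]])
def goal(yawz,pos):  # y down, z at heading yawz
    s,r=tool()
    best=None
    for k in(0,180):
        a=np.radians(yawz+k);z=np.array([np.cos(a),np.sin(a),0]);y=np.array([0,0,-1.]);x=np.cross(y,z)
        G=R.from_matrix(np.c_[x,y,z]);rv=np.degrees((r.inv()*G).as_rotvec())
        if best is None or np.linalg.norm(rv)<np.linalg.norm(best[1]):best=(k,rv,G)
        print("opt",k,rv.round(2))
    k,rv,G=best
    dp=np.array(pos)-s["tool_pos"]
    print("t",s["t"],"pos",s["tool_pos"].round(4),"dp",dp.round(4),"in now axes",r.inv().apply(dp).round(4),"in goal axes",G.inv().apply(dp).round(4),"q",s["q"].round(2))
    print("axes now\n",r.as_matrix().round(3),"goal\n",G.as_matrix().round(3))
E
python3 -c "
from g import *
goal(116,[.494,.098,.16])"
```

```text
opt 0 [ 0.0000e+00  1.7897e+02 -1.0000e-02]
opt 180 [-0.   -1.03 -0.  ]
t 0.5 pos [ 0.2216 -0.4759  0.2313] dp [ 0.2724  0.5739 -0.0713] in now axes [-0.4892  0.0713 -0.4053] in goal axes [-0.4964  0.0713 -0.3965] q [-1.21  0.05  1.4   0.    1.69 -0.07]
axes now
 [[-0.907  0.     0.422]
 [-0.422 -0.    -0.907]
 [-0.    -1.     0.   ]] goal
 [[-0.899  0.     0.438]
 [-0.438  0.    -0.899]
 [ 0.    -1.     0.   ]]
```

apply_moves --pt "1 0 0 0 0 -1.03 0" --pt "1 -0.036 0 -0.029 0 0 0" --pt "1 -0.036 0 -0.029 0 0 0" --pt "1 -0.036 0 -0.029 0 0 0" --pt "1 -0.036 0 -0.029 0 0 0" --pt "1 -0.036 0 -0.029 0 0 0" --pt "1 -0.036 0 -0.029 0 0 0" --pt "1 -0.036 0 -0.029 0 0 0" --pt "1 -0.036 0 -0.029 0 0 0" --pt "1 -0.036 0 -0.029 0 0 0" --pt "1 -0.036 0 -0.029 0 0 0" --pt "1 -0.036 0 -0.029 0 0 0"

```text
t: 1.7
tool_pos: [0.4382, -0.0137, 0.2316]
orientation: [-0.16, 0.159, -0.689, 0.689]
wrist_force: [0.8, -1.5, 0.7]
gripper_width: 0.0856
```

```bash
python3 -c "
from g import *
goal(116,[.494,.098,.16])"
```

```text
opt 0 [-7.0000e-02 -1.7995e+02  6.0000e-02]
opt 180 [-0.04  0.05 -0.05]
t 1.7 pos [ 0.4382 -0.0137  0.2316] dp [ 0.0558  0.1117 -0.0716] in now axes [-0.0991  0.0716 -0.0759] in goal axes [-0.0991  0.0716 -0.0759] q [-0.12 -0.2   1.64 -0.    1.7   1.  ]
axes now
 [[-0.898  0.001  0.439]
 [-0.439 -0.    -0.898]
 [-0.001 -1.     0.001]] goal
 [[-0.899  0.     0.438]
 [-0.438  0.    -0.899]
 [ 0.    -1.     0.   ]]
```

apply_moves --pt "1 -0.034 0 -0.026 0 0 0" --pt "1 -0.034 0 -0.026 0 0 0" --pt "1 -0.032 0 -0.025 0 0 0" --pt "1 0 0.035 0 0 0 0" --pt "1 0 0.035 0 0 0 0" --pt "1 0 0 0 0 0 0" --pt "1 0 0 0 0 0 0"

```text
t: 2.4
tool_pos: [0.4939, 0.0973, 0.162]
orientation: [-0.159, 0.159, -0.689, 0.689]
wrist_force: [0.2, 0.6, 0.1]
gripper_width: 0.0853
```

```bash
python3 - <<'E'
from g import *
from plant import read_camera
goal(116,[.494,.098,.085])
fs=[]
for n,(x,y) in(("side",(200,130)),("top",(190,225))):
    p=read_camera(n);fs.append(cv2.resize(p["frame"][y:y+150,x:x+130],(400,460),interpolation=cv2.INTER_CUBIC))
cv2.imwrite("pics/a1.png",cv2.hconcat(fs)[:,:,::-1])
E
```

```text
opt 0 [ 3.0000e-02 -1.7999e+02 -0.0000e+00]
opt 180 [0.   0.01 0.02]
t 2.4 pos [0.4939 0.0973 0.162 ] dp [ 0.0001  0.0007 -0.077 ] in now axes [-0.0004  0.077  -0.0006] in goal axes [-0.0004  0.077  -0.0006] q [ 0.12  0.02  1.57 -0.    1.55  1.24]
axes now
 [[-0.899 -0.     0.439]
 [-0.439 -0.    -0.899]
 [ 0.    -1.    -0.   ]] goal
 [[-0.899  0.     0.438]
 [-0.438  0.    -0.899]
 [ 0.    -1.     0.   ]]
```

View pics/a1.png

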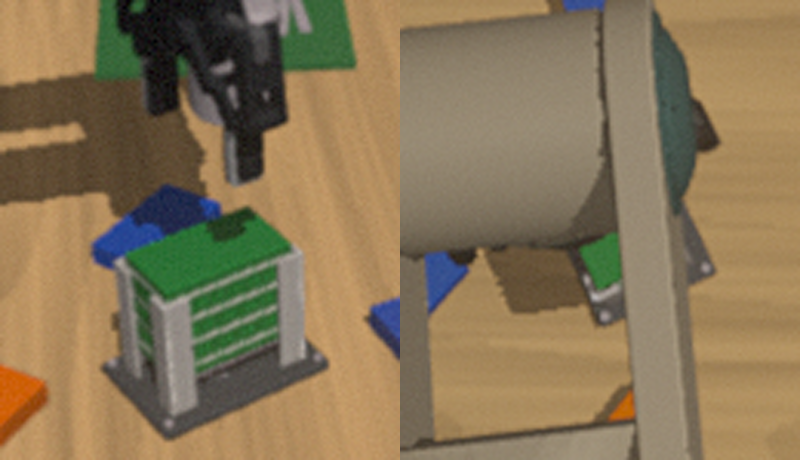

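Side view: fingers are open over the pad's middle, with nothing touching. I'll lower and partly close, then check the fingertip height.

apply_moves --pt "0.45 0 0.025 0 0 0 0" --pt "0.45 0 0.025 0 0 0 0" --pt "0.45 0 0.012 0 0 0 0" --pt "0.45 0 0 0 0 0 0" --pt "0.45 0 0 0 0 0 0" --force 35

```text
t: 3.0
tool_pos: [0.4947, 0.0974, 0.101]
orientation: [-0.16, 0.158, -0.689, 0.689]
wrist_force: [-0.0, 0.4, -0.2]
gripper_width: 0.0618
```

```bash
python3 - <<'E'
from g import *
from plant import read_camera
goal(116,[.494,.098,.086])
p=read_camera("side");x,y=210,150
f=cv2.resize(p["frame"][y:y+110,x:x+130],None,fx=6,fy=6,interpolation=cv2.INTER_CUBIC)
s,r=tool();A=r.as_matrix();w=s["gripper_width"]/2
for k in(-1,1):
  for dx in(-.011,.011):
    for back in (0,.005,.01):
      u=proj(p,s["tool_pos"]+A@[dx,-back,k*w])[0];u=((u-[x,y]+.5)*6-.5).round().astype(int);cv2.circle(f,tuple(u.tolist()),3,(255,0,0) if back==0 else (255,255,0),-1)
cv2.imwrite("pics/a2.png",f[:,:,::-1])
E
```

```text
opt 0 [ 2.0000e-01  1.7999e+02 -8.0000e-02]
opt 180 [-0.05 -0.01 -0.13]
t 3.0 pos [0.4947 0.0974 0.101 ] dp [-0.0007  0.0006 -0.015 ] in now axes [ 0.0004  0.015  -0.0009] in goal axes [ 0.0004  0.015  -0.0008] q [ 0.12  0.08  1.64 -0.    1.42  1.24]
axes now
 [[-0.899  0.002  0.438]
 [-0.438  0.    -0.899]
 [-0.002 -1.     0.001]] goal
 [[-0.899  0.     0.438]
 [-0.438  0.    -0.899]
 [ 0.    -1.     0.   ]]
```

View pics/a2.png

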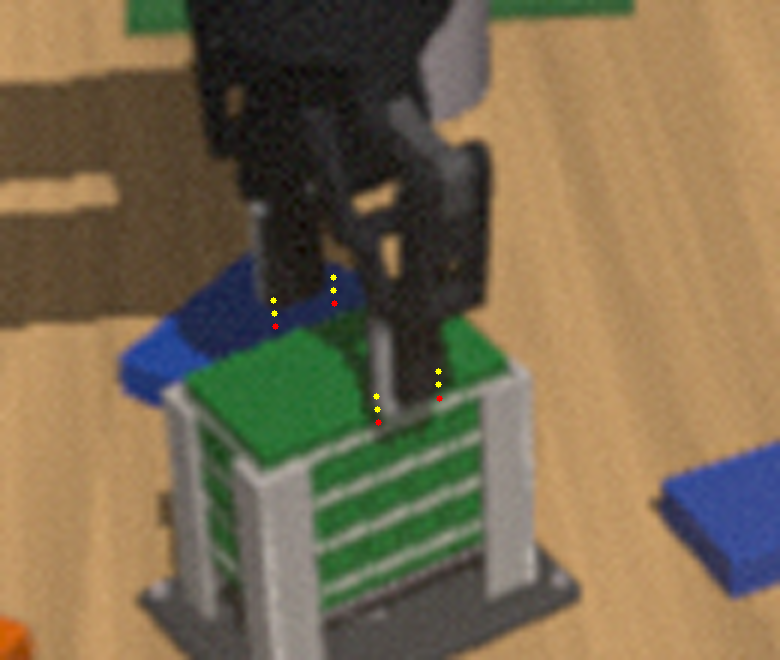

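apply_moves --pt "0.3 0 0.006 -0.0005 0 0 0" --pt "0.3 0 0.006 0 0 0 0" --pt "0.3 0 0 0 0 0 0"

```text
t: 3.35
tool_pos: [0.4931, 0.0978, 0.0864]
orientation: [0.159, -0.16, 0.689, -0.689]
wrist_force: [-0.6, 0.2, 0.8]
gripper_width: 0.0555
```

```bash
python3 - <<'E'
from g import *
from plant import read_camera
goal(116,[.494,.098,.086])
p=read_camera("side");x,y=230,185
f=cv2.resize(p["frame"][y:y+65,x:x+80],None,fx=9,fy=9,interpolation=cv2.INTER_CUBIC)
s,r=tool();A=r.as_matrix();w=s["gripper_width"]/2
for k in(-1,1):
  for dx in(-.011,.011):
    for back in (0,.005,.01):
      u=proj(p,s["tool_pos"]+A@[dx,-back,k*w])[0];u=((u-[x,y]+.5)*9-.5).round().astype(int);cv2.circle(f,tuple(u.tolist()),3,(255,0,0) if back==0 else (255,255,0),-1)
cv2.imwrite("pics/a3.png",f[:,:,::-1])
E
```

```text
opt 0 [ 1.3e-01 -1.8e+02 -3.0e-02]
opt 180 [0.02 0.   0.08]
t 3.35 pos [0.4931 0.0978 0.0864] dp [ 0.0009  0.0002 -0.0004] in now axes [-0.0009  0.0004  0.0002] in goal axes [-0.0009  0.0004  0.0002] q [ 0.12  0.09  1.66 -0.    1.4   1.24]
axes now
 [[-0.899 -0.001  0.438]
 [-0.438 -0.    -0.899]
 [ 0.001 -1.    -0.   ]] goal
 [[-0.899  0.     0.438]
 [-0.438  0.    -0.899]
 [ 0.    -1.     0.   ]]
```

View pics/a3.png

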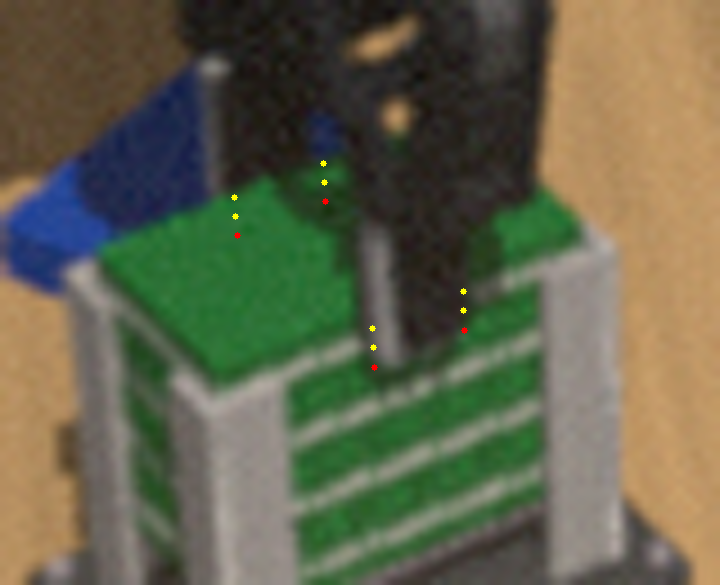

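The near fingertip ends at about (372,355) in the crop, some 6–7 mm below the pad's top edge. I'll go 3.5 mm lower and pinch.

apply_moves --pt "0.3 -0.0005 0.0035 0 0 0 0" --pt "0.3 0 0 0 0 0 0" --pt "0.0 0 0 0 0 0 0" --pt "-0.2 0 0 0 0 0 0" --pt "-0.2 0 0 0 0 0 0" --pt "-0.2 0 0 0 0 0 0" --force 35

```text
t: 4.0
tool_pos: [0.494, 0.0982, 0.0838]
orientation: [0.159, -0.159, 0.689, -0.689]
wrist_force: [-0.6, 0.7, -0.6]
gripper_width: 0.0488
```

```bash
python3 - <<'E'
from g import *
from plant import read_camera
goal(116,[.494,.098,.086])
p=read_camera("side");x,y=230,185
f=cv2.resize(p["frame"][y:y+65,x:x+80],None,fx=9,fy=9,interpolation=cv2.INTER_CUBIC)
cv2.imwrite("pics/a4.png",f[:,:,::-1])
E
```

```text
opt 0 [ 1.0000e-02 -1.7999e+02 -1.0000e-02]
opt 180 [0.01 0.01 0.01]
t 4.0 pos [0.494  0.0982 0.0838] dp [-0.     -0.0002  0.0022] in now axes [ 0.0001 -0.0022  0.0001] in goal axes [ 0.0001 -0.0022  0.0001] q [0.12 0.09 1.66 0.   1.39 1.24]
axes now
 [[-0.899 -0.     0.438]
 [-0.438  0.    -0.899]
 [ 0.    -1.    -0.   ]] goal
 [[-0.899  0.     0.438]
 [-0.438  0.    -0.899]
 [ 0.    -1.     0.   ]]
```

View pics/a4.png

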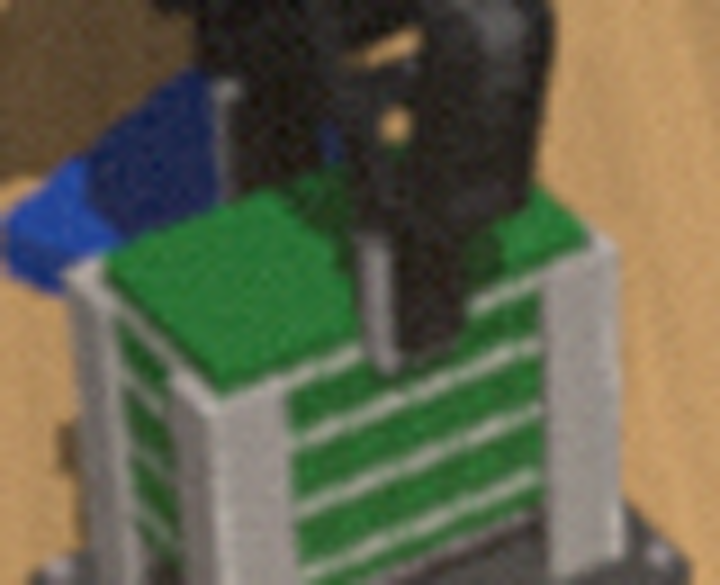

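Gripped at 48.8 mm. The fingertip at (372,362) is clearly above the next pad's white line (about y=405). Lifting straight up.

apply_moves --pt "-0.2 0 -0.005 0 0 0 0" --pt "-0.2 0 -0.006 0 0 0 0" --pt "-0.2 0 -0.008 0 0 0 0" --pt "-0.2 0 -0.008 0 0 0 0" --pt "-0.2 0 -0.008 0 0 0 0" --pt "-0.2 0 -0.01 0 0 0 0" --pt "-0.2 0 -0.01 0 0 0 0" --pt "-0.2 0 -0.01 0 0 0 0" --pt "-0.2 0 0 0 0 0 0"

```text
t: 4.95
tool_pos: [0.4949, 0.0982, 0.1508]
orientation: [-0.16, 0.158, -0.689, 0.689]
wrist_force: [1.2, -0.3, -0.3]
gripper_width: 0.0485
```

```bash
python3 - <<'E'
from g import *
from plant import read_camera
goal(116,[.559,-.2025,.15])
fs=[]
p=read_camera("side");x,y=210,130
f=cv2.resize(p["frame"][y:y+140,x:x+120],None,fx=4.2,fy=4.2,interpolation=cv2.INTER_CUBIC)
cv2.imwrite("pics/a5.png",f[:,:,::-1])
E
```

```text
opt 0 [ 2.7e-01  1.8e+02 -1.1e-01]
opt 180 [-0.07 -0.   -0.17]
t 4.95 pos [0.4949 0.0982 0.1508] dp [ 0.0641 -0.3007 -0.0008] in now axes [0.0742 0.0009 0.2983] in goal axes [0.0742 0.0008 0.2983] q [ 0.12  0.03  1.58 -0.    1.52  1.24]
axes now
 [[-0.899  0.003  0.438]
 [-0.438  0.    -0.899]
 [-0.003 -1.     0.001]] goal
 [[-0.899  0.     0.438]
 [-0.438  0.    -0.899]
 [ 0.    -1.     0.   ]]
```

View pics/a5.png

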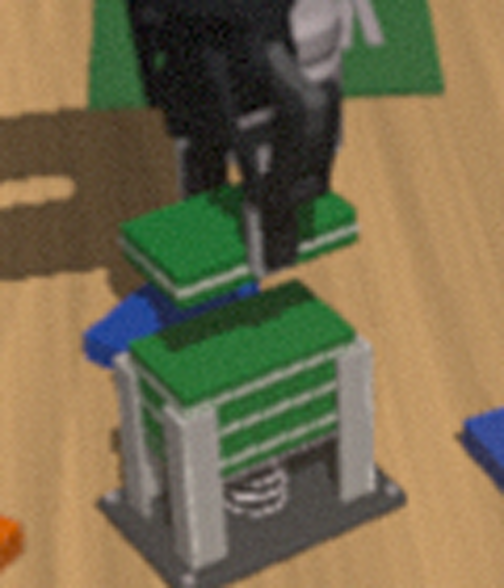

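Side view: one pad is held level, three remain, and the stack has risen with its top level with the angles. Carrying it over to the slice.

apply_moves --pt "-0.2 0.004 0 0.017 0 0 0" --pt "-0.2 0.008 0 0.032 0 0 0" --pt "-0.2 0.009 0 0.036 0 0 0" --pt "-0.2 0.009 0 0.036 0 0 0" --pt "-0.2 0.009 0 0.036 0 0 0" --pt "-0.2 0.009 0 0.036 0 0 0" --pt "-0.2 0.009 0 0.036 0 0 0" --pt "-0.2 0.009 0 0.036 0 0 0" --pt "-0.2 0.006 0 0.024 0 0 0" --pt "-0.2 0.002 0 0.009 0 0 0" --pt "-0.2 0 0 0 0 0 0"

```text
t: 6.1
tool_pos: [0.5579, -0.2027, 0.148]
orientation: [0.158, -0.159, 0.689, -0.689]
wrist_force: [0.3, 0.2, -1.0]
gripper_width: 0.049
```

apply_moves --pt "-0.2 0 0.025 0 0 0 0" --pt "-0.2 0 0.03 0 0 0 0" --pt "-0.2 0 0.025 0 0 0 0" --pt "-0.2 0 0.01 0 0 0 0" --pt "-0.2 0 0 0 0 0 0" --pt "-0.2 0 0 0 0 0 0"

```text
t: 6.7
tool_pos: [0.5589, -0.2018, 0.0602]
orientation: [-0.16, 0.159, -0.689, 0.689]
wrist_force: [-0.1, 0.9, -0.6]
gripper_width: 0.049
```

```bash
python3 - <<'E'
from g import *
from plant import read_camera
goal(116,[.559,-.2025,.04])
p=read_camera("side");x,y=255,270
f=cv2.resize(p["frame"][y:y+150,x:x+150],None,fx=4,fy=4,interpolation=cv2.INTER_CUBIC)
cv2.imwrite("pics/a6.png",f[:,:,::-1])
E
```

```text
opt 0 [-1.1000e-01 -1.7996e+02  1.3000e-01]
opt 180 [-0.08  0.04 -0.07]
t 6.7 pos [ 0.5589 -0.2018  0.0602] dp [ 0.0001 -0.0007 -0.0202] in now axes [0.0003 0.0202 0.0006] in goal axes [0.0002 0.0202 0.0006] q [-0.41  0.36  1.4   0.    1.38  0.71]
axes now
 [[-0.898  0.002  0.439]
 [-0.439 -0.001 -0.898]
 [-0.001 -1.     0.001]] goal
 [[-0.899  0.     0.438]
 [-0.438  0.    -0.899]
 [ 0.    -1.     0.   ]]
```

View pics/a6.png

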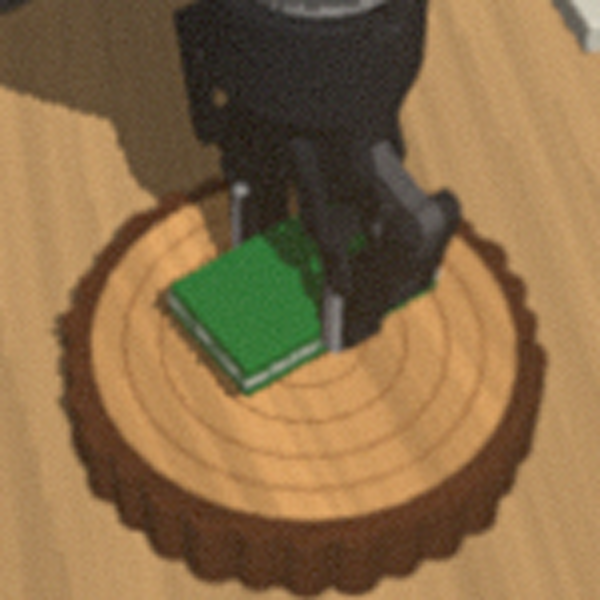

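apply_moves --pt "-0.2 0 0.008 0.0005 0 0 0" --pt "-0.2 0 0.007 0 0 0 0" --pt "-0.2 0 0.003 0 0 0 0" --pt "-0.2 0 0 0 0 0 0" --pt "-0.2 0 0 0 0 0 0"

```text
t: 7.25
tool_pos: [0.5584, -0.2027, 0.0408]
orientation: [0.159, -0.159, 0.689, -0.689]
wrist_force: [0.2, 0.7, -0.6]
gripper_width: 0.0492
```

apply_moves --pt "-0.2 0 0.0015 0 0 0 0" --pt "-0.2 0 0 0 0 0 0"

```text
t: 7.45
tool_pos: [0.5585, -0.2027, 0.0393]
orientation: [-0.159, 0.159, -0.689, 0.689]
wrist_force: [-0.2, -1.1, -0.1]
gripper_width: 0.0489
```

```bash
python3 - <<'E'
from g import *
from plant import read_camera
goal(116,[.559,-.2025,.04])
p=read_camera("side");x,y=280,310
f=cv2.resize(p["frame"][y:y+70,x:x+90],None,fx=8,fy=8,interpolation=cv2.INTER_CUBIC)
cv2.imwrite("pics/a7.png",f[:,:,::-1])
print(sensors.sense()["wrist_force"])
E
```

```text
opt 0 [ 0.0e+00  1.8e+02 -2.0e-02]
opt 180 [-0.01 -0.   -0.  ]
t 7.45 pos [ 0.5585 -0.2027  0.0393] dp [0.0005 0.0002 0.0007] in now axes [-0.0006 -0.0007  0.0001] in goal axes [-0.0006 -0.0007  0.0001] q [-0.41  0.39  1.41 -0.    1.35  0.71]
axes now
 [[-0.899  0.     0.438]
 [-0.438 -0.    -0.899]
 [-0.    -1.     0.   ]] goal
 [[-0.899  0.     0.438]
 [-0.438  0.    -0.899]
 [ 0.    -1.     0.   ]]
[-0.21353551 -0.66610815 -0.42224383]
```

View pics/a7.png

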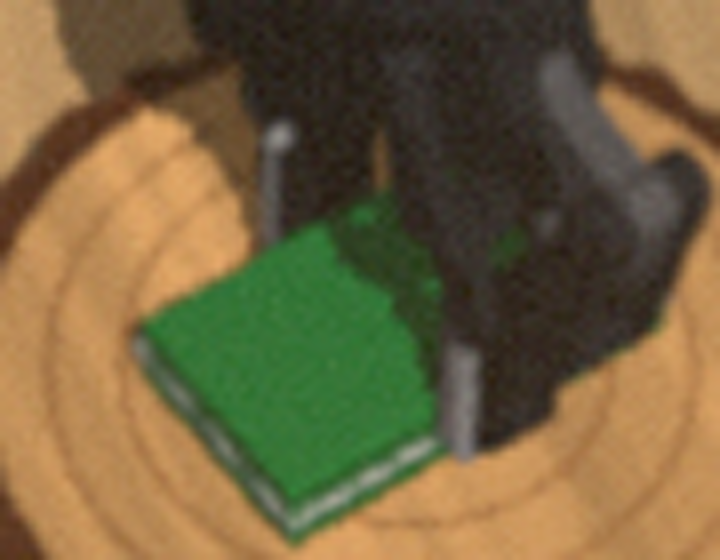

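Nearly down. I'll feel for contact in 1 mm steps.

apply_moves --pt "-0.2 0 0.001 0 0 0 0" --pt "-0.2 0 0 0 0 0 0"

```text
t: 7.7
tool_pos: [0.5584, -0.2027, 0.0382]
orientation: [-0.159, 0.159, -0.689, 0.689]
wrist_force: [0.0, -0.1, -1.0]
gripper_width: 0.0492
```

apply_moves --pt "-0.2 0 0.001 0 0 0 0" --pt "-0.2 0 0 0 0 0 0"

```text
t: 7.9
tool_pos: [0.5585, -0.2027, 0.0379]
orientation: [-0.159, 0.159, -0.689, 0.689]
wrist_force: [-2.7, 1.1, 3.7]
gripper_width: 0.0489
```

Contact at TCP z of about 0.038 m, as expected, with 3.7 N. Releasing and backing off.

apply_moves --pt "0.15 0 0 0 0 0 0" --pt "0.3 0 0 0 0 0 0" --pt "0.45 0 0 0 0 0 0" --pt "0.6 0 0 0 0 0 0" --pt "0.6 0 -0.01 0 0 0 0" --pt "0.6 0 -0.03 0 0 0 0" --pt "0.6 0 -0.04 0 0 0 0" --pt "0.6 0 -0.04 0 0 0 0" --pt "0.6 -0.03 -0.03 -0.03 0 0 0" --pt "0.6 -0.035 0 -0.035 0 0 0" --pt "0.6 -0.03 0 -0.03 0 0 0" --pt "0.6 0 0 0 0 0 0"

```text
t: 9.1
tool_pos: [0.6028, -0.0724, 0.1872]
orientation: [0.162, -0.16, 0.689, -0.688]
wrist_force: [-0.1, -0.7, 0.1]
gripper_width: 0.0681
```

```bash
python3 - <<'E'
from g import *
from plant import read_camera,silhouettes
fs=[]
print(sensors.sense()["tool_pos"],sensors.sense()["t"])
for n in("side","top"):
    p=read_camera(n);cv2.imwrite(f"pics/f_{n}.png",p["frame"][:,:,::-1])
    f=p["frame"].astype(int);m=(f[:,:,1]>f[:,:,0]+30)&(f[:,:,1]>f[:,:,2]+25)
    k=np.zeros_like(m);u=proj(p,[.559,-.2025,.05])[0].astype(int);k[u[1]-40:u[1]+40,u[0]-45:u[0]+45]=1;ys,xs=np.nonzero(m&k)
    P=plane(p,np.c_[xs,ys],.053);print(n,len(xs),cv2.minAreaRect((P*1000).astype(np.float32)))
    for q in("slice","used_pad"):
        for r in silhouettes(p,q)[:2]:print(n,q,round(r["conf"],2),r["box"])
E
```

```text
[ 0.60278795 -0.07237353  0.18717777] 9.1
side 1581 ((556.2543334960938, -209.21170043945312), (93.07247924804688, 56.23088073730469), 26.353200912475586)
side slice 0.57 [273.4, 308.2, 117.6, 111.0]
side used_pad 0.75 [392.6, 250.8, 51.8, 32.0]
top 236 ((561.149169921875, -204.8782958984375), (92.59243774414062, 41.75079345703125), 35.303871154785156)
top slice 0.61 [358.7, 221.2, 98.9, 87.8]
top used_pad 0.68 [298.5, 143.5, 18.5, 43.4]
```

View pics/f_side.png

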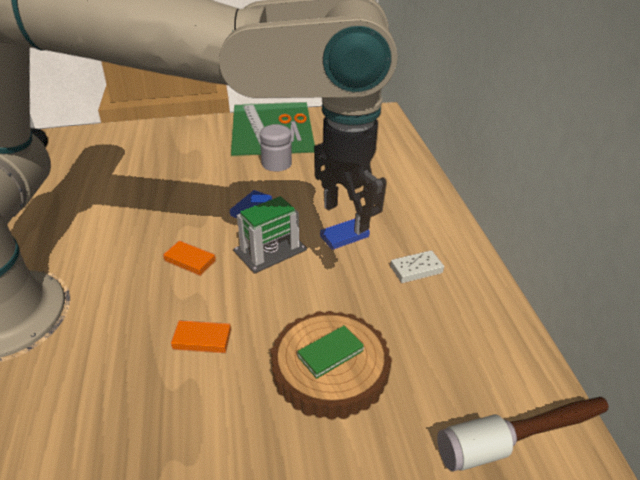

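View pics/f_top.png

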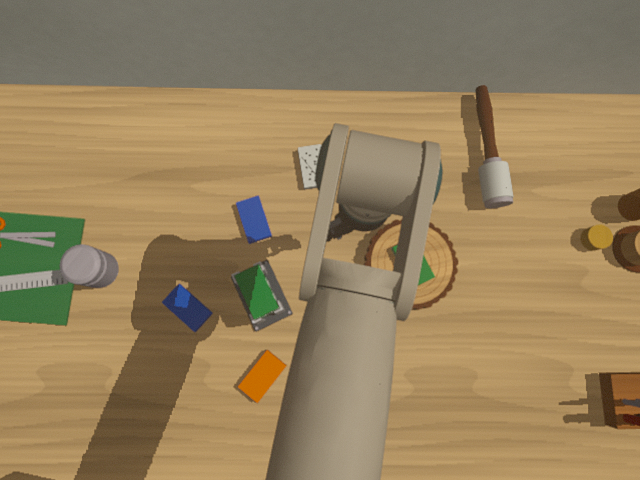

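```bash
python3 - <<'E'
import cv2
a=cv2.imread("pics/side0.png")[190:275,225:315];b=cv2.imread("pics/f_side.png")[190:275,225:315]
cv2.imwrite("pics/cmp.png",cv2.resize(cv2.hconcat([a,b]),None,fx=4.4,fy=4.4,interpolation=cv2.INTER_CUBIC))
E
```

```text
(no output)
```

View pics/cmp.png

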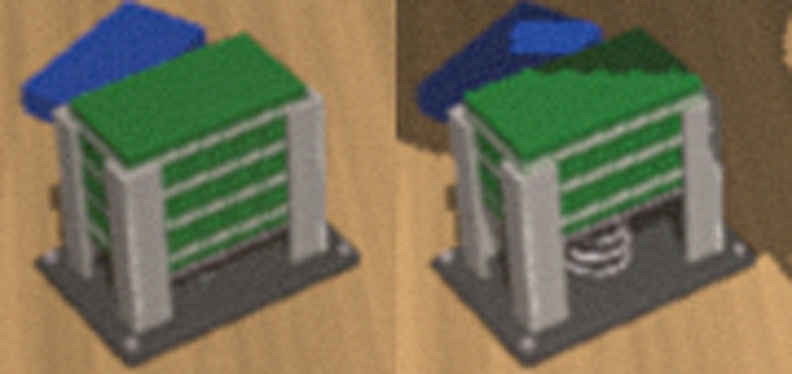

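```bash
python3 -c "
from plant import robot,sensors
print(sensors.sense()['dq'].round(3));print(robot.sign_off())"
```

```text
[ 0.     0.001 -0.002  0.001 -0.001  0.001]
the job is handed in; nothing more can be done
None
```

I took the top green pad out of the dispenser, set it down flat on the tree slice and handed the job in at about 9.2 s. There was no verdict, so the result rests on my own checks.

- **Pad on the slice:** it lies flat in the side view. That view puts it about 7 mm from the slice centre, against 25 mm allowed. The top view read about 3 mm, but the arm hid part of the pad there. It was lowered until contact at about 4 N and only then released.
- **Dispenser:** three pads remain. The stack has risen by one pad, with its top within about 2 mm of where the first pad's top was. I judged this from before and after pictures, because the lift joint itself can't be read.
- **Other objects:** the slice stayed within about 3 mm of where it was in both views. The used pad's place did not change in the side view; in the top view the arm partly hid it. The gripper was clear of everything at the end.
- **Disagreement:** the camera heights came out a few mm below the text. The pad top measured 97 mm against about 102 (within the stated ±4 mm lift play plus calibration). The slice top measured 33 mm against 35. I set the grip depth from the pad's edges in the picture and the set-down height by touch.

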